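# Show the next loading step and hand over with the call button

### The arm

A 6-joint arm with a two-finger parallel gripper is mounted at the origin on a cart in front of the work surface, level with it; the furniture and walls round the work are solid. World frame = base frame: x ahead of the robot, y to its left, z up, the work surface at z = 0. Lengths are in mm, angles in rad, forces in N, time in s.
With the tool pointing down it reaches from about 350 to 975 mm from the base axis. Payload 7.1 kg.
Tool frame: the origin (TCP) lies at the very end of the fingers, on their centre line; the grasp point (between the pads) lies 19 mm behind it; y points along the fingers, x is the direction in which the jaws open and shut, and the axes are right-handed (so a half turn about y gives the same grasp; the last joint's range is limited). The gripper opens to 88 mm and grips with 3 to 60 N. Pads are 20 mm wide; open, the fingers measure 115 mm over their backs; the gripper's body (75 mm by 178 mm) begins 61 mm behind the grasp point.
Start: joints at [-1.161, 0.423, 1.63, -0, 1.089, -0.019], TCP at [259.877, -568.391, 222.675] pointing down, gripper open.
Joint ranges: [-3, 3], [-0.9, 2.11], [0.09, 2.58], [-1.31, 4.45], [0.11, 2.69], [-2.54, 2.54]. Speed limits (rad/s): [2.39, 2.39, 3.01, 3.14, 3.14, 3.14].

### API

Orientations are given as a rotation vector (axis times angle).
In Python, from workcell import ctrl gives the robot as it stands. The module is installed in compiled form; this text tells all that it offers.
- The arm moves only by the tool carry_out, never from a script. Its arguments are lists of equal length, an entry for each row: "delta_pos": the shift along the tool's x, y, z in cm, a list of three; "rotation": the turn, a rotation vector about the tool's x, y, z in rad, a list of three. In form: {"delta_pos": [[dx, dy, dz], ...], "rotation": [[wx, wy, wz], ...]}. A call has 1 to 12 rows; each row is the pose to reach, as a shift and turn from the pose commanded when the call began, along the tool's axes at that moment; what a row does not reach only later rows make up. A row lasts 1/12 s, in which the tool goes at most 41.7 mm and 7.16 degrees, less where a joint would pass 70% of its speed; a pose out of reach is approached as far as the arm can. A call with a gripper value outside its range is refused whole. "hand" is the closure in counts, from 0 (fully open) to 255 (shut), set as the call begins (left out, the last holds). The fingers move at their own pace and stop on an object; the grip force is fixed at half the most. Time passes only in rows, so rows that repeat a pose let the fingers close. It gives the time, the measured TCP pose, the force and the opening at its end, in the units of the state.
- ctrl.get_obs(): the state, without advancing time (a new reading comes with each control period).
- ctrl.get_image(name): name is "scene" or "top" or "wrist"; returns the picture (480x640x3 uint8, red, green, blue); there is no depth.
- ctrl.camera_info(name): a dict with "fov_y" (degrees; the focal length in pixels is half the picture's height over the tangent of half this angle, whatever the lens; pixels are square), "cx", "cy" (the principal point, pixels), "R" (3x3) and "t" (3): a world point X has camera coordinates R X + t; the wrist camera has in their place "T_tool_cam" (4x4, takes a point from camera to tool coordinates, whose origin is the TCP and whose axes are the tool frame's). Camera axes: x right, y down, z forward; pixel columns grow to the right and rows downward; lengths in mm; the calibration is good to about 2 mm. A picture is of the moment at which its call begins: read the wrist's pose just before it. camera_info takes no time and is no camera call.
- ctrl.close_job(): hands the job in, once; it reports no verdict.
The state is a dict: "t": time; "qpos": joint angles; "qvel": joint speeds; "joint_torque": joint torques, N m; "ee_pos": TCP position; "orientation": TCP orientation; "ft_force": force on the tool from outside, world axes, zero at the start; "moment": the same for the moment, N m; "width": finger opening in mm.
Only numpy, scipy, OpenCV 4.12 (cv2) and the standard library are available. Lean on these libraries where they do the work, as an engineer would, in place of code of your own. Each camera call takes 0.05 s, during which the arm holds its last target.

### The job

Show a trainee the next loading step by pointing: point with the fingertips from a few centimetres above the spare half housing that lies by itself on the near part of the table, to the right of the plywood board, and stay there for two seconds, then point in the same way at the middle of the one empty nest on the plywood board for two seconds. Then press the round button on the grey call box fully down, let it come back up and leave it. Do not touch the nests or half housings, leave everything where it is, and come and go from high above so that the fingers are never low over the middle of a filled nest.

Things in the scene. Friction and masses are not known exactly. Their poses are not given: they have to be found in the camera images.
- spare_mid (a point): centre (half-way up, 6 mm above the table) of the spare half housing: a small open moulded half shell, 74x27 mm, 13 mm high, lying open side up by itself on the table to the right of the plywood board, near the call box (like ones far behind the brown carton are not meant); the point's y axis runs along its length
- empty_nest_mid (a point): centre of the floor of the one empty nest, 17 mm above the table. The nests are four identical shallow open trays, 92x46 mm outside, walls 5 mm thick, rims 24 mm above the table, fixed side by side 80 mm apart (centre to centre) on a plywood board 120x330 mm, 12 mm thick; the point's x axis runs along the nest's length. Any of the four may be the empty one
- call_button (a joint): travel of the push button in m: 0 released, 0.006 fully down; springs back by itself; fully down takes about 4 N
- call_button_top (a point): centre of the top face of the round push button, 32 mm across, 48 mm above the table when up, in a round collar 48 mm across and 38 mm high, which moves straight down; it sits on a fixed grey call box 76x76 mm, 26 mm high, standing on the table
- nest_empty: the empty nest itself (origin under its centre, on the board's top, 12 mm above the table)
- nest_a: a nest that is filled (holds shell_a); origin under its centre, 12 mm above the table
- shell_a_mid (a point): centre of a half housing like the spare one, lying in its nest, its top 30 mm above the table
- shell_a: the half housing lying in nest_a (origin under its centre), loose; leave it alone
- nest_b: a nest that is filled (holds shell_b); origin under its centre, 12 mm above the table
- shell_b_mid (a point): centre of a half housing like the spare one, lying in its nest, its top 30 mm above the table
- shell_b: the half housing lying in nest_b (origin under its centre), loose; leave it alone
- nest_c: a nest that is filled (holds shell_c); origin under its centre, 12 mm above the table
- shell_c_mid (a point): centre of a half housing like the spare one, lying in its nest, its top 30 mm above the table
- shell_c: the half housing lying in nest_c (origin under its centre), loose; leave it alone
- spare_shell: the spare half housing itself (origin under its centre), loose; it is only pointed at
- tape: bystander: roll of tape lying flat, 71 mm across, 24 mm high; origin under its centre
- pen: bystander: pen lying flat, 150 mm long, 11 mm thick; origin under its centre
- glue: bystander: glue bottle standing, 36 mm wide, 106 mm high; origin under its centre
- sleeves: bystander: rounded grip shell pair held by a strip of tape, 118x52 mm, 41 mm high; origin under its centre
- dish: bystander: round steel dish of screws, 68 mm across, 18 mm high; origin under its centre
- board: bystander: circuit board with two wires, 109x35 mm, 10 mm high; origin under its centre
- cutters: bystander: side cutters lying flat, 132x49 mm, 11 mm high; origin under its centre

How it is judged (in metres and radians):
On the way, in this order (a step that is already met when the one before it is completed fails the run):
1. the fingertips point at the spare half housing from just above it for 1.5 s (horizontal distance between the grasp point and spare_mid below 0.03 m and height (world z) of the grasp point below 0.1 m), for 1.5 s.
2. the fingertips point at the middle of the empty nest from just above it for 1.5 s (horizontal distance between the grasp point and empty_nest_mid below 0.03 m and height (world z) of the grasp point below 0.11 m), for 1.5 s.
3. the call button is pressed down (value of joint call_button above 0.0045 m and contact force between the fingers and call_button above 0.3 N), for 0.05 s.
At the end, for the whole second after the job is handed in: After both dwells (1.5 s each, within 30 mm sideways of the centre, fingertips under about 7 cm above it) and the press (4.5 mm or more), the button is back up (under 1.5 mm), half housings at rest within 10 mm and bystanders within 15 mm of where they started (value of joint call_button below 0.0015 m and distance of each of shell_a, shell_b, shell_c, spare_shell from where it was at the start of the episode below 0.01 m and distance of each of tape, pen, glue, sleeves, dish, board, cutters from where it was at the start of the episode below 0.015 m and linear speed of each of shell_a, shell_b, shell_c, spare_shell below 0.02 m/s); the robot touches nothing.
It fails at once if a half housing or a nest was touched by the robot (contact force between any of the arm, the fingers and shell_a above 0.3 N or contact force between any of the arm, the fingers and shell_b above 0.3 N or contact force between any of the arm, the fingers and shell_c above 0.3 N or contact force between any of the arm, the fingers and spare_shell above 0.3 N or contact force between any of the arm, the fingers and nest_a above 0.3 N or contact force between any of the arm, the fingers and nest_b above 0.3 N or contact force between any of the arm, the fingers and nest_c above 0.3 N or contact force between any of the arm, the fingers and nest_empty above 0.3 N).
It fails at once if a half housing was moved or lifted more than 10 mm (distance of any of shell_a, shell_b, shell_c, spare_shell from where it was at the start of the episode above 0.01 m).
It fails at once if a bystander was moved more than 15 mm (distance of any of tape, pen, glue, sleeves, dish, board, cutters from where it was at the start of the episode above 0.015 m).
It fails at once if the fingers went low over the middle of a filled nest (grasp point within 25 mm sideways, fingertips within about 3 cm of the part) ((horizontal distance between the grasp point and shell_a_mid below 0.025 m and height (world z) of the grasp point below 0.08 m) or (horizontal distance between the grasp point and shell_b_mid below 0.025 m and height (world z) of the grasp point below 0.08 m) or (horizontal distance between the grasp point and shell_c_mid below 0.025 m and height (world z) of the grasp point below 0.08 m)).
It also fails if it takes over 59 s, if anything falls off the work surface, if the arm or the gripper's body presses on something with over 40 N, if the wrist force passes 120 N, or if a joint passes its speed limit or range.

## Working session

There is one attempt and no reset: what is moved stays moved. The work goes in short steps, Python scripts to look and compute and a tool call to move; the robot and the scene stay as the last step left them, time stands still between calls to the robot, and variables do not carry over. Pictures are saved under pics/ and viewed, and the job is handed in when it is done.

Besides the shell and the picture viewer there is one more tool, called after ">>>" as name(argument=value, ...) on one line, values as JSON. carry_out: Moves the arm, as the interface text tells. Its arguments: {"type":"object","properties":{"delta_pos":{"type":"array","items":{"type":"array","items":{"type":"number"}}},"rotation":{"type":"array","items":{"type":"array","items":{"type":"number"}}},"hand":{"type":"number"}},"required":["delta_pos","rotation"]}

```bash
mkdir -p pics; ls; python3 - <<'E'
from workcell import ctrl
import cv2,json
o=ctrl.get_obs();print(o)
for n in("scene","top","wrist"):
    print(n,ctrl.camera_info(n))
    cv2.imwrite(f"pics/{n}0.png",ctrl.get_image(n)[:,:,::-1])
E
```

```text
pics
{'t': 0.0, 'qpos': array([-1.16100386e+00,  4.23848567e-01,  1.63066918e+00, -1.21143670e-05,
        1.08860488e+00, -1.90163841e-02]), 'qvel': array([-0.00049381,  0.0011606 , -0.00093753, -0.00020321, -0.00015143,
        0.00157379]), 'joint_torque': array([-1.49622396e-03, -5.44634485e+01, -2.73665106e+01,  6.44056569e-02,
        2.28396471e-02, -1.34722177e-04]), 'ee_pos': array([ 259.65952756, -567.90456272,  221.90505484]), 'orientation': array([-1.38121521,  0.88874103, -0.88664314]), 'ft_force': array([-0.1695866 ,  0.63136423,  0.77691874]), 'moment': array([-0.03602571, -0.01606355,  0.02066464]), 'width': 87.79641332473051}
scene {'fov_y': 47.16702223866279, 'cx': 318.53457705185866, 'cy': 229.67722589930503, 'R': array([[-0.93333833,  0.35886113, -0.00991178],
       [ 0.24278733,  0.61063012, -0.75378058],
       [-0.26445012, -0.70593877, -0.65705144]]), 't': array([ 449.75521402,  -43.45628363, 1635.14804486])}
top {'fov_y': 48.3972185096252, 'cx': 320.1235808632865, 'cy': 243.29192124982066, 'R': array([[ 0.02405844, -0.99970192,  0.00415463],
       [-0.99382443, -0.02436689, -0.10825549],
       [ 0.10832446, -0.00152452, -0.99411442]]), 't': array([ -12.34514567,  484.19551117, 1287.84013812])}
wrist {'fov_y': 64.67603205849727, 'cx': 318.420796708956, 'cy': 242.43587826350088, 'T_tool_cam': array([[ 9.99998660e-01,  1.60290180e-03, -3.32362545e-04,
         9.48970294e-02],
       [ 7.99172023e-04, -3.00832230e-01,  9.53676743e-01,
        -1.61875759e+02],
       [ 1.42866480e-03, -9.53675731e-01, -3.00833108e-01,
         8.39386696e+01],
       [ 0.00000000e+00,  0.00000000e+00,  0.00000000e+00,
         1.00000000e+00]])}
```

View pics/top0.png

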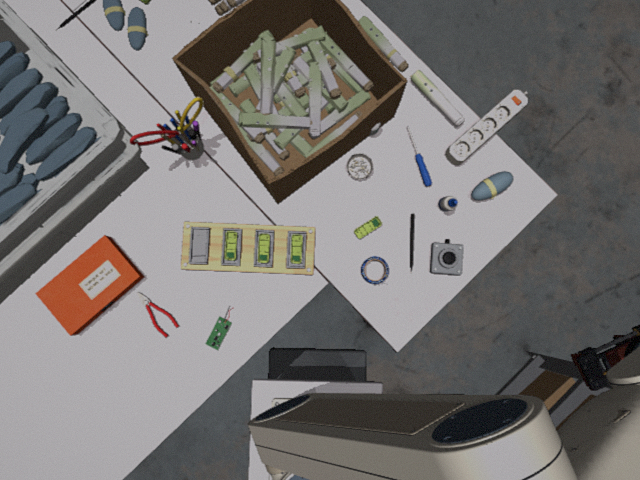

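View pics/scene0.png

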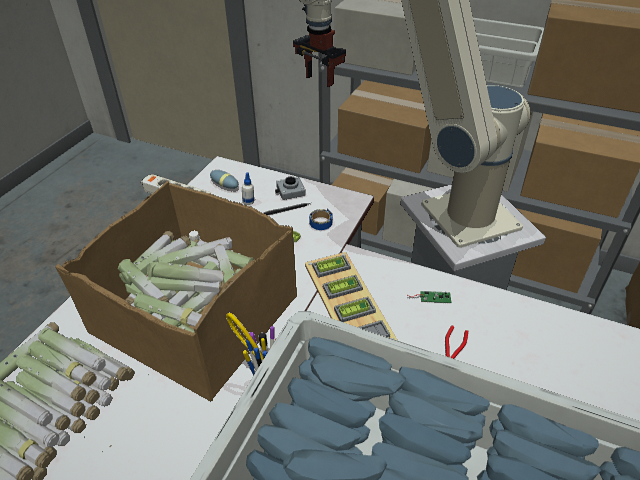

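View pics/wrist0.png

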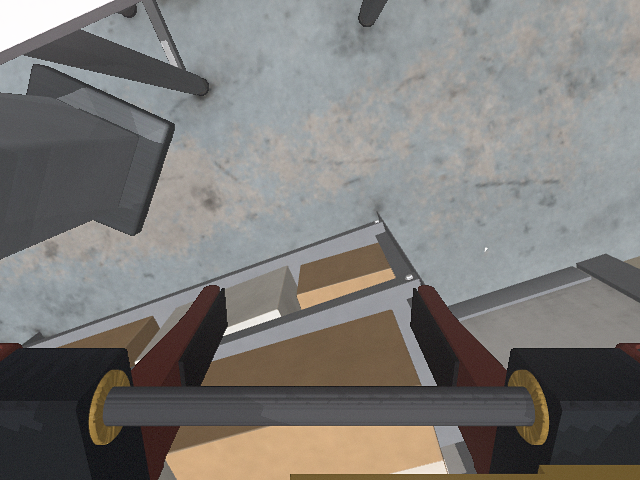

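The top view shows the plywood board at about (248,248), with the leftmost nest (200,245) empty. The spare shell is at (368,228) and the call box at (448,258). I'll measure these next.

```bash
cat > h.py <<'E'
import numpy as np,cv2
from workcell import ctrl
from scipy.spatial.transform import Rotation as Rot
def ray(n,u,v,z):
    c=ctrl.camera_info(n);f=240/np.tan(np.radians(c["fov_y"])/2)
    R=np.array(c["R"]);t=np.array(c["t"]);C=-R.T@t
    d=R.T@np.array([(u-c["cx"])/f,(v-c["cy"])/f,1]);return C+d*(z-C[2])/d[2]
def proj(n,X):
    c=ctrl.camera_info(n);f=240/np.tan(np.radians(c["fov_y"])/2)
    p=np.array(c["R"])@X+c["t"];return p[:2]/p[2]*f+[c["cx"],c["cy"]]
E
python3 - <<'E'
from h import *
im=cv2.imread("pics/top0.png");hsv=cv2.cvtColor(im,cv2.COLOR_BGR2HSV)
def blobs(m,x0,x1,y0,y1,z,amin=20):
    k=np.zeros_like(m);k[y0:y1,x0:x1]=m[y0:y1,x0:x1]
    cs,_=cv2.findContours(k,cv2.RETR_EXTERNAL,cv2.CHAIN_APPROX_NONE)
    for c in cs:
        if cv2.contourArea(c)<amin: continue
        r=cv2.minAreaRect(c);b=cv2.boxPoints(r)
        P=np.array([ray("top",*q,z) for q in b])
        print(np.round(r[0],1),cv2.contourArea(c),P.mean(0).round(0),"sides",np.linalg.norm(P[1]-P[0]).round(),np.linalg.norm(P[2]-P[1]).round(), "dir",np.round((P[1]-P[0])[:2]),np.round((P[2]-P[1])[:2]))
g=cv2.inRange(hsv,(25,60,60),(60,255,255))
print("spare");blobs(g,345,390,210,245,8)
w=cv2.inRange(hsv,(8,30,120),(30,255,255))
print("green shells");blobs(g,180,318,220,275,24)
dark=cv2.inRange(hsv,(0,0,0),(179,70,175))
print("nests");blobs(cv2.inRange(hsv,(0,0,0),(179,60,190)),184,314,224,272,24,100)
print("box");blobs(cv2.inRange(hsv,(0,0,0),(179,90,190)),425,470,236,280,26)
c=cv2.resize(im[205:290,340:480],None,fx=5.7,fy=5.7,interpolation=cv2.INTER_CUBIC);cv2.imwrite("pics/crop_r.png",c)
c=cv2.resize(im[210:285,175:325],None,fx=5.3,fy=5.3,interpolation=cv2.INTER_CUBIC);cv2.imwrite("pics/crop_l.png",c)
print(ray("top",200,245,17),ray("top",449,258,48))
E
```

```text
spare
[367.5 227.2] 268.5 [ 530. -118.    8.] sides 71.0 27.0 dir [ 40. -59.] [-23. -15.]
green shells
[309. 259.] 61.0 [445.  26.  24.] sides 20.0 30.0 dir [  0. -20.] [-30.  -1.]
[237.4 260.4] 802.0 [437. 201.  24.] sides 49.0 276.0 dir [49.  1.] [  -5. -276.]
[280.5 243.5] 30.5 [482.  97.  24.] sides 27.0 12.0 dir [  1. -27.] [-12.  -0.]
[248.  241.5] 26.5 [485. 177.  24.] sides 10.0 26.0 dir [10. -1.] [ -2. -26.]
[296.5 248.5] 283.0 [470.  57.  24.] sides 27.0 72.0 dir [  1. -27.] [-72.  -2.]
[263.5 248. ] 283.5 [470. 138.  24.] sides 27.0 69.0 dir [  1. -27.] [-69.  -2.]
[248.3 232.7] 47.5 [507. 177.  24.] sides 14.0 32.0 dir [14. -1.] [ -3. -32.]
[230.2 245. ] 304.5 [475. 221.  24.] sides 74.0 30.0 dir [74. -1.] [ -1. -30.]
[216.  231.5] 64.5 [508. 257.  24.] sides 30.0 17.0 dir [  1. -30.] [-17.  -1.]
[252.1 226.5] 136.0 [522. 169.  24.] sides 10.0 307.0 dir [10.  0.] [  -7. -307.]
nests
[295.8 249.1] 653.0 [469.  59.  24.] sides 92.0 48.0 dir [92. -3.] [ -2. -48.]
[263.2 247.9] 653.5 [470. 139.  24.] sides 92.0 48.0 dir [92. -1.] [ -1. -48.]
[230.7 247.3] 667.0 [470. 219.  24.] sides 96.0 48.0 dir [96. -2.] [ -2. -48.]
[196.5 246.5] 680.0 [469. 303.  24.] sides 101.0 62.0 dir [101.   5.] [  2. -62.]
box
[447.  257.5] 1892.0 [ 457. -313.   26.] sides 109.0 106.0 dir [   3. -109.] [-106.    1.]
[473.82840945 296.52371132  17.        ] [ 453.89798751 -312.55903108   48.        ]
```

View pics/crop_r.png

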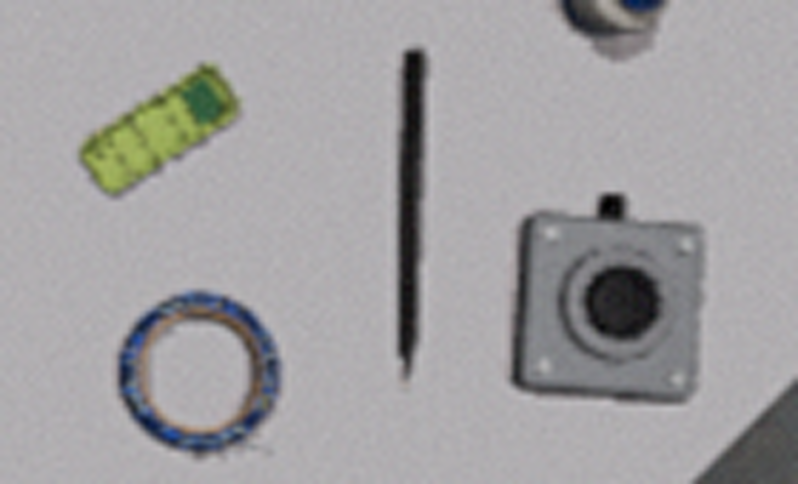

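View pics/crop_l.png

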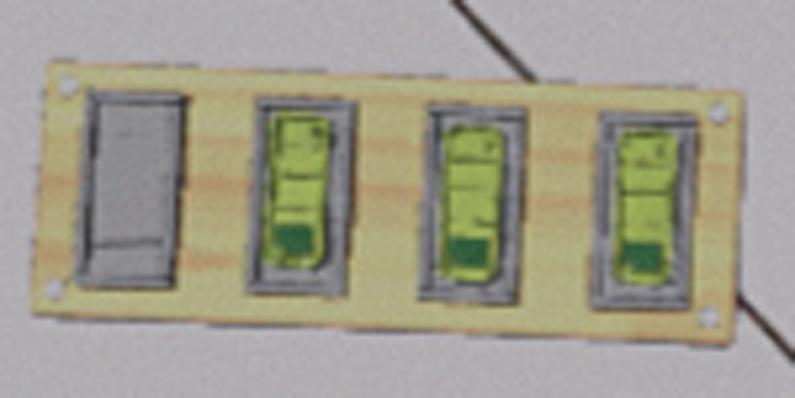

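```bash
cat >> h.py <<'E'
def delta(target):
    o=ctrl.get_obs();M=Rot.from_rotvec(o["orientation"]).as_matrix()
    d=np.array(target)-o["ee_pos"];return (M.T@d/10).round(2),M.round(3),o["ee_pos"].round(1)
E
python3 - <<'E'
from h import *
for n,u,v,z in(("spare",368,228,8),("nest",199.7,246,20),("button",449.1,257.8,48)):
    X=ray("top",u,v,z);print(n,X.round(1),"scene px",proj("scene",X).round(1))
print(delta([530,-119,222]))
E
```

```text
spare [ 527.8 -119.5    8. ] scene px [288.6 231.7]
nest [471.  296.5  20. ] scene px [368.2 330.8]
button [ 454.4 -312.8   48. ] scene px [290.4 178. ]
(array([-29.6 ,   0.05,  43.25]), array([[ 0.416, -0.   ,  0.909],
       [-0.909,  0.001,  0.416],
       [-0.001, -1.   ,  0.   ]]), array([ 259.7, -568. ,  222.1]))
```

>>> carry_out(delta_pos=[[-2.4,0,3.5],[-4.8,0,7.0],[-7.2,0,10.5],[-9.6,0,14.0],[-12.0,0,17.5],[-14.4,0,21.0],[-16.8,0,24.5],[-19.2,0,28.0],[-21.6,0,31.5],[-24.0,0,35.0],[-26.4,0,38.5],[-28.0,0,41.0]], rotation=[[0,0,0],[0,0,0],[0,0,0],[0,0,0],[0,0,0],[0,0,0],[0,0,0],[0,0,0],[0,0,0],[0,0,0],[0,0,0],[0,0,0]], hand=255)

```text
t: 1.15
ee_pos: [516.9, -141.0, 222.6]
orientation: [-1.382, 0.888, -0.887]
ft_force: [0.9, -1.0, 0.4]
width: 11.2
```

```bash
python3 - <<'E'
from h import *
print(delta([529,-119,56]),ctrl.get_obs()["width"],ctrl.get_obs()["qpos"].round(2))
T=ctrl.camera_info("wrist")["T_tool_cam"];c=ctrl.camera_info("wrist")
o=ctrl.get_obs();im=ctrl.get_image("wrist")[:,:,::-1];cv2.imwrite("pics/w1.png",im)
cv2.imwrite("pics/t1.png",ctrl.get_image("top")[:,:,::-1])
M=Rot.from_rotvec(o["orientation"]).as_matrix();f=240/np.tan(np.radians(c["fov_y"])/2)
p=np.linalg.inv(T)@np.r_[M.T@(np.array([528,-119.5,8])-o["ee_pos"]),1]
print(p[:2]/p[2]*f+[c["cx"],c["cy"]])
E
```

```text
(array([-1.49, 16.66,  2.02]), array([[ 0.416, -0.   ,  0.909],
       [-0.909,  0.   ,  0.416],
       [-0.   , -1.   , -0.   ]]), array([ 516.9, -141. ,  222.6])) 11.18141954544183 [-0.29  0.29  1.83  0.    1.02  0.85]
[303.66993052 190.972671  ]
```

View pics/w1.png

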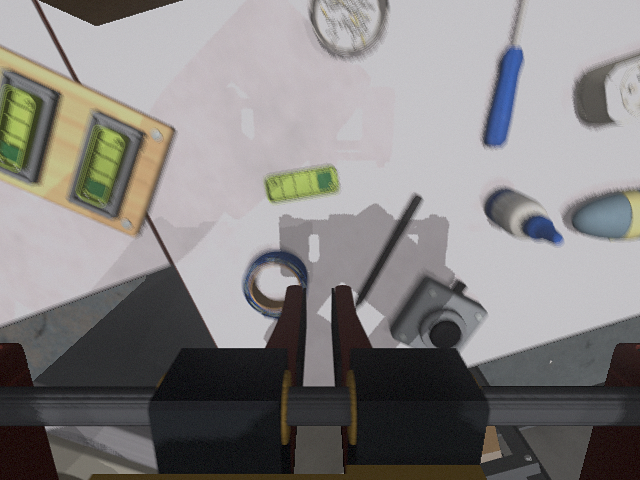

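The wrist view confirms the spare shell at (302,184), within 5 mm of the prediction. I'll go sideways, then down to TCP about 56 mm.

>>> carry_out(delta_pos=[[-1.5,0,2.3],[-1.5,3,2.3],[-1.5,6,2.3],[-1.5,9,2.3],[-1.5,12,2.3],[-1.5,14,2.3],[-1.5,15.5,2.3],[-1.5,16.6,2.3],[-1.5,16.6,2.3],[-1.5,16.6,2.3],[-1.5,16.6,2.3],[-1.5,16.6,2.3]], rotation=[[0,0,0],[0,0,0],[0,0,0],[0,0,0],[0,0,0],[0,0,0],[0,0,0],[0,0,0],[0,0,0],[0,0,0],[0,0,0],[0,0,0]])

```text
t: 2.25
ee_pos: [531.8, -120.4, 57.8]
orientation: [-1.381, 0.886, -0.889]
ft_force: [-0.1, -0.3, 0.0]
width: 0.7
```

```bash
python3 - <<'E'
from h import *
print(ctrl.get_obs()["t"],delta([529,-119,56]))
cv2.imwrite("pics/w2.png",ctrl.get_image("wrist")[:,:,::-1])
E
```

```text
2.25 (array([-0.25,  0.18, -0.2 ]), array([[ 0.416,  0.002,  0.91 ],
       [-0.91 , -0.001,  0.416],
       [ 0.001, -1.   ,  0.002]]), array([ 531.8, -120.4,   57.8]))
```

View pics/w2.png

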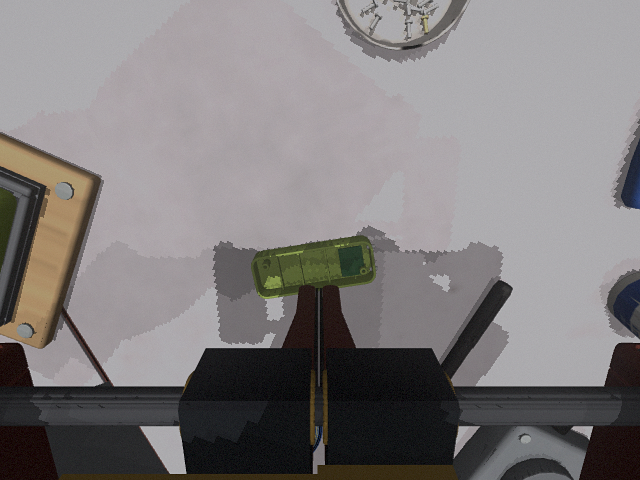

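The closed fingertips sit over the spare shell, whose centre is at (314,265). I'll dwell here.

>>> carry_out(delta_pos=[[0,0,0],[0,0,0],[0,0,0],[0,0,0],[0,0,0],[0,0,0],[0,0,0],[0,0,0],[0,0,0],[0,0,0],[0,0,0],[0,0,0]], rotation=[[0,0,0],[0,0,0],[0,0,0],[0,0,0],[0,0,0],[0,0,0],[0,0,0],[0,0,0],[0,0,0],[0,0,0],[0,0,0],[0,0,0]])

```text
t: 3.3
ee_pos: [531.0, -120.1, 56.7]
orientation: [-1.382, 0.888, -0.888]
ft_force: [-0.3, -0.0, -0.1]
width: 0.5
```

>>> carry_out(delta_pos=[[0,0,0],[0,0,0],[0,0,0],[0,0,0],[0,0,0],[0,0,0],[0,0,0],[0,0,0],[0,0,0],[0,0,0],[0,0,0],[0,0,0]], rotation=[[0,0,0],[0,0,0],[0,0,0],[0,0,0],[0,0,0],[0,0,0],[0,0,0],[0,0,0],[0,0,0],[0,0,0],[0,0,0],[0,0,0]])

```text
t: 4.3
ee_pos: [531.0, -120.0, 56.7]
orientation: [-1.382, 0.888, -0.888]
ft_force: [1.0, -0.5, 0.1]
width: 0.7
```

```bash
python3 - <<'E'
from h import *
print(ctrl.get_obs()["t"],delta([529,-119,220]),delta([471,298,220]))
E
```

```text
4.3 (array([ -0.18, -16.33,  -0.14]), array([[ 0.416, -0.   ,  0.909],
       [-0.909, -0.   ,  0.416],
       [ 0.   , -1.   , -0.   ]]), array([ 531. , -120. ,   56.7])) (array([-40.51, -16.33,  11.93]), array([[ 0.416, -0.   ,  0.909],
       [-0.909, -0.   ,  0.416],
       [ 0.   , -1.   , -0.   ]]), array([ 531. , -120. ,   56.7]))
```

Dwell 1 is done. Next, straight up, then across at about 220 mm.

>>> carry_out(delta_pos=[[0,-4,0],[0,-8,0],[0,-12,0],[0,-16,0],[-2,-16.4,0.6],[-5,-16.4,1.5],[-8.5,-16.4,2.5],[-12,-16.4,3.5],[-15.5,-16.4,4.6],[-19,-16.4,5.6],[-22.5,-16.4,6.6],[-26,-16.4,7.7]], rotation=[[0,0,0],[0,0,0],[0,0,0],[0,0,0],[0,0,0],[0,0,0],[0,0,0],[0,0,0],[0,0,0],[0,0,0],[0,0,0],[0,0,0]])

```text
t: 5.3
ee_pos: [492.2, 150.0, 220.8]
orientation: [-1.382, 0.888, -0.888]
ft_force: [0.5, -0.5, 0.2]
width: 0.6
```

```bash
python3 - <<'E'
from h import *
print(ctrl.get_obs()["t"],delta([471,298,220])[::2],ctrl.get_obs()["qpos"].round(2))
E
```

```text
5.3 (array([-14.34,   0.08,   4.23]), array([492.2, 150. , 220.8])) [ 0.27  0.26  1.87 -0.    1.    1.41]
```

>>> carry_out(delta_pos=[[-3.5,0,1.0],[-7,0,2.0],[-10.5,0,3.1],[-13,0,3.9],[-14.4,0,4.2],[-14.4,0,4.2],[-14.4,0,4.2],[-14.4,0,4.2]], rotation=[[0,0,0],[0,0,0],[0,0,0],[0,0,0],[0,0,0],[0,0,0],[0,0,0],[0,0,0]])

```text
t: 5.97
ee_pos: [471.2, 295.6, 220.5]
orientation: [-1.383, 0.888, -0.888]
ft_force: [0.5, -0.2, 0.0]
width: 0.5
```

```bash
python3 - <<'E'
from h import *
o=ctrl.get_obs();c=ctrl.camera_info("wrist");T=c["T_tool_cam"]
cv2.imwrite("pics/w3.png",ctrl.get_image("wrist")[:,:,::-1])
M=Rot.from_rotvec(o["orientation"]).as_matrix();f=240/np.tan(np.radians(c["fov_y"])/2)
for X in([471,298,17],[470,219,24]):
    p=np.linalg.inv(T)@np.r_[M.T@(np.array(X)-o["ee_pos"]),1]
    print(p[:2]/p[2]*f+[c["cx"],c["cy"]])
print(o["t"],delta([471,298,70]))
E
```

```text
[316.15164571 211.1742723 ]
[387.98790807 246.02957983]
5.9667 (array([-0.25, 15.06,  0.08]), array([[ 0.415, -0.   ,  0.91 ],
       [-0.91 , -0.001,  0.415],
       [ 0.   , -1.   , -0.001]]), array([471.4, 295.5, 220.6]))
```

View pics/w3.png

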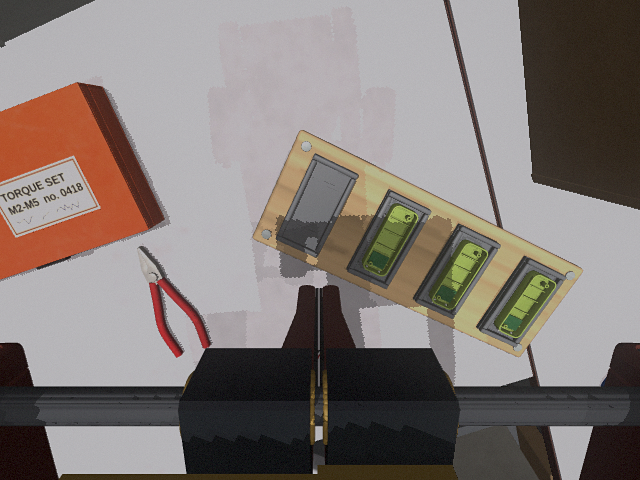

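The wrist view shows the empty nest centred at (318,204), close to the predicted (316,211). I'll descend and dwell.

>>> carry_out(delta_pos=[[-0.2,3,0.3],[-0.2,6,0.3],[-0.2,9,0.3],[-0.2,11.5,0.3],[-0.2,13.5,0.3],[-0.2,14.5,0.3],[-0.2,15,0.3],[-0.2,15,0.3],[-0.2,15,0.3],[-0.2,15,0.3],[-0.2,15,0.3],[-0.2,15,0.3]], rotation=[[0,0,0],[0,0,0],[0,0,0],[0,0,0],[0,0,0],[0,0,0],[0,0,0],[0,0,0],[0,0,0],[0,0,0],[0,0,0],[0,0,0]])

```text
t: 7.02
ee_pos: [473.8, 300.3, 71.7]
orientation: [-1.38, 0.887, -0.888]
ft_force: [-0.7, 0.3, -0.4]
width: -0.1
```

>>> carry_out(delta_pos=[[0,0,0],[0,0,0],[0,0,0],[0,0,0],[0,0,0],[0,0,0],[0,0,0],[0,0,0],[0,0,0],[0,0,0],[0,0,0],[0,0,0]], rotation=[[0,0,0],[0,0,0],[0,0,0],[0,0,0],[0,0,0],[0,0,0],[0,0,0],[0,0,0],[0,0,0],[0,0,0],[0,0,0],[0,0,0]])

```text
t: 8.02
ee_pos: [473.2, 299.9, 70.7]
orientation: [-1.382, 0.888, -0.888]
ft_force: [-0.6, -0.3, -0.6]
width: 0.0
```

>>> carry_out(delta_pos=[[0,0,0],[0,0,0],[0,0,0],[0,0,0],[0,0,0],[0,0,0],[0,0,0],[0,0,0],[0,0,0],[0,0,0],[0,0,0],[0,0,0]], rotation=[[0,0,0],[0,0,0],[0,0,0],[0,0,0],[0,0,0],[0,0,0],[0,0,0],[0,0,0],[0,0,0],[0,0,0],[0,0,0],[0,0,0]])

```text
t: 9.02
ee_pos: [473.2, 299.9, 70.7]
orientation: [-1.382, 0.888, -0.888]
ft_force: [0.4, 0.7, -0.3]
width: 0.4
```

```bash
python3 - <<'E'
from h import *
print(ctrl.get_obs()["t"],delta([454.5,-312.5,220])[::2],delta([471,298,70])[0])
cv2.imwrite("pics/w4.png",ctrl.get_image("wrist")[:,:,::-1])
E
```

```text
9.0167 (array([ 54.92, -14.93, -27.16]), array([473.2, 299.9,  70.7])) [ 0.08  0.07 -0.28]
```

View pics/w4.png

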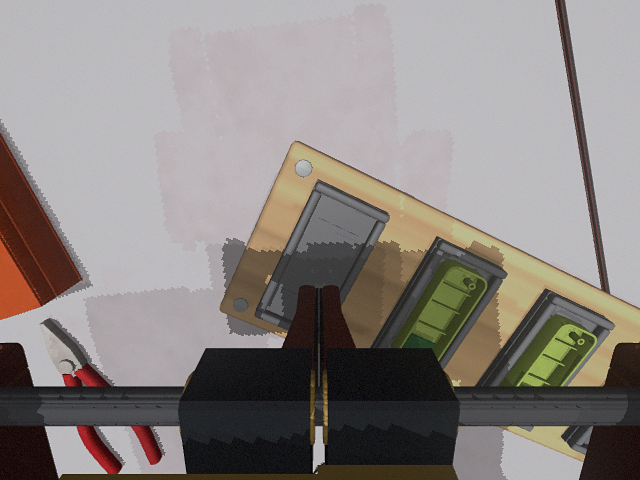

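The fingertips are over the empty nest, centred at about (322,255), and dwell 2 is done. Now up and across to above the button.

>>> carry_out(delta_pos=[[0,-4,0],[0,-8,0],[0,-12,0],[0,-15,0],[2,-15,-1],[5.5,-15,-2.7],[9,-15,-4.5],[12.5,-15,-6.2],[16,-15,-7.9],[19.5,-15,-9.6],[23,-15,-11.4],[26.5,-15,-13.1]], rotation=[[0,0,0],[0,0,0],[0,0,0],[0,0,0],[0,0,0],[0,0,0],[0,0,0],[0,0,0],[0,0,0],[0,0,0],[0,0,0],[0,0,0]])

```text
t: 10.07
ee_pos: [463.6, 2.7, 220.9]
orientation: [-1.382, 0.887, -0.888]
ft_force: [0.2, 0.5, 0.6]
width: 1.0
```

>>> carry_out(delta_pos=[[3.5,0,-1.7],[7,0,-3.5],[10.5,0,-5.2],[14,0,-7],[17.5,0,-8.7],[21,0,-10.4],[24,0,-11.9],[26.5,0,-13.1],[28.4,0,-14.1],[28.4,0,-14.1],[28.4,0,-14.1],[28.4,0,-14.1]], rotation=[[0,0,0],[0,0,0],[0,0,0],[0,0,0],[0,0,0],[0,0,0],[0,0,0],[0,0,0],[0,0,0],[0,0,0],[0,0,0],[0,0,0]])

```text
t: 11.07
ee_pos: [453.7, -311.7, 220.4]
orientation: [-1.382, 0.889, -0.887]
ft_force: [0.1, -0.1, 0.1]
width: 0.6
```

```bash
python3 - <<'E'
from h import *
o=ctrl.get_obs();c=ctrl.camera_info("wrist");T=c["T_tool_cam"]
im=ctrl.get_image("wrist")[:,:,::-1].copy();cv2.imwrite("pics/w5.png",im)
M=Rot.from_rotvec(o["orientation"]).as_matrix();f=240/np.tan(np.radians(c["fov_y"])/2)
p=np.linalg.inv(T)@np.r_[M.T@(np.array([454.5,-312.5,48])-o["ee_pos"]),1]
print(p[:2]/p[2]*f+[c["cx"],c["cy"]])
print(o["t"],delta([454.5,-312.5,60])[::2])
E
```

```text
[319.84980534 219.41372651]
11.0667 (array([1.400e-01, 1.605e+01, 1.000e-02]), array([ 453.9, -311.3,  220.5]))
```

View pics/w5.png

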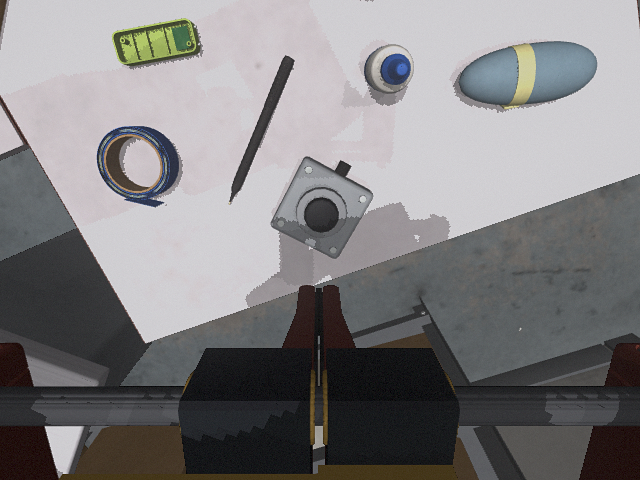

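The button is at (321,214), about 4 mm further on than predicted. I'll descend to about 55 mm first.

>>> carry_out(delta_pos=[[0.1,3,0.2],[0.1,6,0.2],[0.1,9,0.2],[0.1,12,0.2],[0.1,14,0.2],[0.1,15.3,0.2],[0.1,16.2,0.2],[0.1,16.4,0.2],[0.1,16.4,0.2],[0.1,16.4,0.2],[0.1,16.4,0.2]], rotation=[[0,0,0],[0,0,0],[0,0,0],[0,0,0],[0,0,0],[0,0,0],[0,0,0],[0,0,0],[0,0,0],[0,0,0],[0,0,0]])

```text
t: 12.03
ee_pos: [457.0, -312.8, 57.8]
orientation: [-1.382, 0.886, -0.889]
ft_force: [-0.1, 0.5, 0.2]
width: 0.6
```

```bash
python3 - <<'E'
from h import *
print(ctrl.get_obs()["ft_force"],delta([454.5,-312.5,42])[::2])
cv2.imwrite("pics/w6.png",ctrl.get_image("wrist")[:,:,::-1])
E
```

```text
[-0.1291021   0.48669875  0.22880122] (array([-0.14,  1.58, -0.22]), array([ 457. , -312.8,   57.8]))
```

View pics/w6.png

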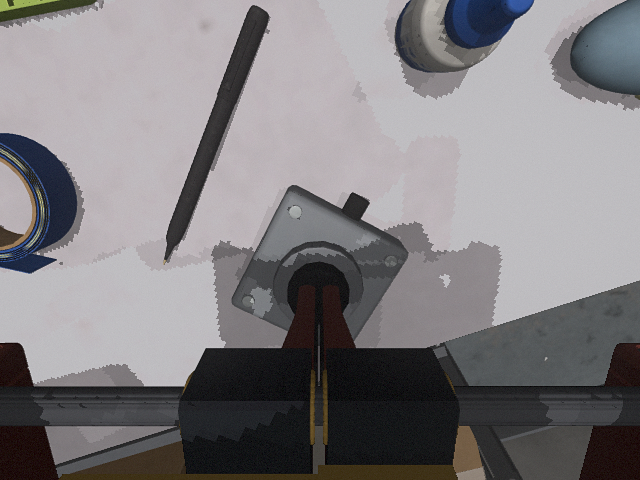

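The fingertips are centred just above the button (318,288). I'll press gently.

>>> carry_out(delta_pos=[[0,0.4,0],[0,0.7,0],[0,0.9,0],[0,1.1,0],[0,1.3,0],[0,1.4,0],[0,1.5,0],[0,1.5,0],[0,1.5,0]], rotation=[[0,0,0],[0,0,0],[0,0,0],[0,0,0],[0,0,0],[0,0,0],[0,0,0],[0,0,0],[0,0,0]])

```text
t: 12.83
ee_pos: [456.3, -312.7, 42.2]
orientation: [-1.382, 0.888, -0.888]
ft_force: [-2.5, 1.6, 9.2]
width: 0.4
```

The force is 9 N at z=42 mm, so the button is bottomed out. I'll hold briefly with 1 mm more, then retreat.

>>> carry_out(delta_pos=[[0,0.1,0],[0,0.1,0],[0,0.1,0],[0,0.1,0]], rotation=[[0,0,0],[0,0,0],[0,0,0],[0,0,0]])

```text
t: 13.17
ee_pos: [456.4, -312.7, 42.0]
orientation: [-1.382, 0.887, -0.888]
ft_force: [-4.4, 2.8, 18.1]
width: 0.8
```

>>> carry_out(delta_pos=[[0,-0.5,0],[0,-1,0],[0,-2,0],[0,-4,0],[0,-7,0],[0,-10,0],[0,-13,0],[0,-16,0],[0,-18,0],[0,-18,0],[0,-18,0],[0,-18,0]], rotation=[[0,0,0],[0,0,0],[0,0,0],[0,0,0],[0,0,0],[0,0,0],[0,0,0],[0,0,0],[0,0,0],[0,0,0],[0,0,0],[0,0,0]])

```text
t: 14.17
ee_pos: [455.6, -312.1, 219.9]
orientation: [-1.382, 0.889, -0.887]
ft_force: [-0.2, 0.1, -0.7]
width: 0.5
```

```bash
python3 - <<'E'
from h import *
o=ctrl.get_obs();print(o["t"],o["ft_force"],np.abs(o["qvel"]).max())
cv2.imwrite("pics/w7.png",ctrl.get_image("wrist")[:,:,::-1])
E
```

```text
14.1667 [-0.16405286  0.05062637 -0.69989422] 0.0218344835846099
```

View pics/w7.png

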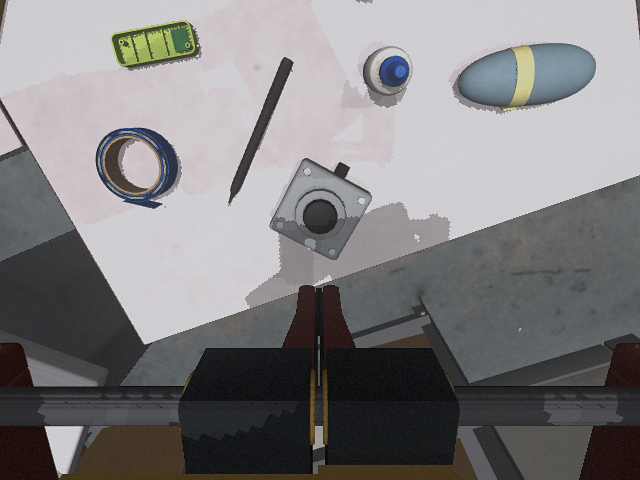

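The button is back up at (320,215), and everything in this view is where it was before.

```bash
python3 -c "
from workcell import ctrl
print(ctrl.close_job())"
```

```text
the job is handed in; nothing more can be done
None
```

I completed all three steps and handed the job in at about 14 s. The hand-in gives no verdict, so I don't know how it was judged.

- **Spare half housing:** I held the closed fingertips about 56 mm above the table over its centre for just over 2 s. TCP was within about 3 mm of the measured centre.
- **Empty nest:** This was the leftmost nest in the top view. I held the fingertips over its middle at about 71 mm for just over 2 s, again within about 3 mm. I came and went at about 220 mm.
- **Call button:** I pressed it down to its stop, at z of about 42 mm. The force was 9 N, rising to 18 N, against the 4 N needed. Then I withdrew straight up to 220 mm.

**Last checks:** The wrist force was back near zero. The last wrist picture showed the button up, and the spare, tape, pen, glue and sleeves looked unmoved compared with the picture before the press. I did not take new pictures of the nests, dish, board or cutters after the press. No touch was felt except on the button.

**Disagreement:** The wrist camera put each target about 4–5 mm further out than the top camera did. I moved about 2–3 mm that way each time, well inside the 30 mm tolerance.

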